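# Angle a mortar prism past the pillar into the measuring bay

## Task

Push the long mortar prism into the measuring bay until it lies fully home, flat against the back fence and between the two end cheeks, with one end behind the red-capped pillar. It does not fit straight in: push its ends one after the other to slide one end in behind the pillar at an angle, then swing the other end in. Only push it from outside with the fingers, never pinch it or lift it off the worktop, and leave the other things on the worktop where they are.

Things in the scene. Friction and masses are not known exactly. Their poses are not given: they have to be found in the camera images.
- prism: Loose grey hardened mortar prism, 40 x 160 x 40 mm (x, y, z), about 0.4 to 0.7 kg, lying flat on the worktop in front of the bay; short blue stroke across the middle of its top. Origin: centre of its underside; y along its length; z up. At the start its yaw is within about 0.25 rad of the bay's, its -y end on the pillar's side. A few newtons slide it; a push near one end turns it.
- bay: Aluminium measuring bay fixed to the worktop, without a floor: back fence, a cheek at each end, a pillar before its -y end. Open side: its -x, roughly towards the robot. Origin: on the worktop, where the prism's origin lies when home against the fence midway between the cheeks, the prism's length along the bay's y. Fence: inner face at x = +20 mm, 30 mm high, 8 mm thick, then a foot 5 mm high to x = +49.
- bay_cheek (a point): Middle of the top of the bay's +y end cheek, in the bay's frame at x = 5, y = +102, z = 30 mm. The two cheeks are 8 mm thick and 30 mm high, with inner faces at y = +98 and -98 mm, and run from the fence forward to x = -12 mm. The opening between the pillar and the +y cheek is 152 mm wide, less than the prism's length.
- bay_post (a point): Centre of the top of the bay's pillar: an upright steel post of 16 mm diameter with a red cap of 20 mm diameter from 44 to 58 mm height. Fixed in the bay's frame at x = -44, y = -62 mm, top at z = 58 mm; so 56 mm are free between the post and the fence.
- half_prism: Bystander: loose grey half prism, 40 x 65 x 40 mm, beside the +y end of the bay. Origin: centre of its underside. Leave it alone.
- tin: Bystander: loose round aluminium tin with lid, 64 mm diameter, 40 mm high, in front of the bay's pillar end. Origin: centre of its underside. Leave it alone.
- bottle: Bystander: small dark reagent bottle, 41 mm diameter, 68 mm high, left of the work. Origin: centre of its underside. Leave it alone.
- vial: Bystander: glass vial with mint cap, 23 mm diameter, 62 mm high, left of the work. Origin: centre of its underside. Leave it alone.
- bulb: Bystander: teal rubber pipette bulb standing upright, 38 mm diameter, 62 mm high, left of the work. Origin: centre of its underside. Leave it alone.
- dish: Bystander: white porcelain dish, 78 mm diameter, 30 mm high, right of the work. Origin: centre of its underside. Leave it alone.
- scraper: Bystander: flat plastic scraper with black grip, 44 x 155 x 13 mm, lying right of the work. Origin: centre of its underside. Leave it alone.
Not all that is in view belongs to the job. Leave any purple look-alike of the prism alone.

How it is judged:
At the end, for the whole second after the job is handed in: The prism lies flat on the worktop at rest in the bay: its centre within 6 mm of its home position against the fence, within 24 mm of midway between the cheeks (that is, anywhere between them), its length parallel to the fence within 0.06 rad (3.4 degrees) (x of prism in the frame of bay between -0.006 and 0.006 m and y of prism in the frame of bay between -0.024 and 0.024 m and angle between the y axis of prism and the y axis of bay, either way round below 0.06 rad and height (world z) of prism below 0.006 m and angle between prism's own z axis and vertical below 0.06 rad and linear speed of prism below 0.01 m/s); the robot touches nothing.
It fails at once if the prism is lifted off the worktop or tipped (its centre 12 mm up, or tilted 0.2 rad) (height (world z) of prism above 0.012 m or angle between prism's own z axis and vertical above 0.2 rad).
It fails at once if the prism is taken between the fingers (the grasp point is inside it) (x of the grasp point in the frame of prism between -0.015 and 0.015 m and y of the grasp point in the frame of prism between -0.075 and 0.075 m and z of the grasp point in the frame of prism below 0.036 m).
It fails at once if one of the other things is moved by more than 15 mm or tipped over (distance of any of half_prism, tin, bottle, vial, bulb, dish, scraper from where it was at the start of the episode above 0.015 m or angle between any of half_prism, tin, bottle, vial, bulb, dish, scraper's own z axis and vertical above 0.5 rad).
It also fails if it takes over 72 s, if anything falls off the work surface, if the arm or the gripper's body presses on something with over 40 N, if the wrist force passes 120 N, or if a joint passes its speed limit or range.

## Robot

A 7-joint arm with a two-finger parallel gripper is mounted at the origin on a cart in front of the work surface, level with it; the furniture and walls round the work are solid. World frame = base frame: x ahead of the robot, y to its left, z up, the work surface at z = 0. Lengths are in m, angles in rad, forces in N, time in s.
With the tool pointing down it reaches from about 0.425 to 0.925 m from the base axis. Payload 6.8 kg.
Tool frame: the origin (TCP) lies on the front face of the gripper's body, between the roots of the fingers; the fingertips stand 73 mm ahead of it and the grasp point (between the pads) lies 54 mm ahead of it (env.nose_length is the distance from the TCP to the fingertips, in m); z points along the fingers, y is the direction in which the jaws open and shut (so a half turn about z gives the same grasp; the last joint's range is limited). The gripper opens to 85 mm and grips with 20 to 120 N. Pads are 22 mm wide; open, the fingers measure 114 mm over their backs; the gripper's body (76 mm by 85 mm) begins 54 mm behind the grasp point. The pads swing forward as they close: fully open they stand 13 mm farther back than shut.
Start: joints at [-1.302, 0.477, 0.022, 1.555, -0.011, 1.109, -0.083], TCP at [0.248, 0.628, 0.304] pointing down, gripper open.
Joint ranges: [-2.96, 2.96], [-0.34, 2.1], [-1.41, 1.46], [0.24, 2.44], [-1.37, 4.51], [0.17, 1.92], [-2.96, 2.96]. Speed limits (rad/s): [2.39, 2.39, 3.14, 3.14, 3.14, 3.14, 3.14].

## Interface

Orientations are given as a unit quaternion [w, x, y, z].
In Python, from cell import env, kin, camera, calibration, job gives the robot as it stands. The module is installed in compiled form; this text tells all that it offers. Calls block until the motion is done:
- env.reach(position, orientation): joint-space move of the TCP to a pose.
- env.movel(position, velocity=0.15, rot=None, stop_force=None): straight line of the TCP; rot=None keeps the orientation; velocity is the mean speed in m/s. With stop_force (N) it stops when the force on the tool has changed by that much, and returns True; else False.
- env.goto_joints(angles): joint-space move.
- env.grip(opening, f_grip=None): finger opening in m; f_grip is the grip in N (None keeps the last); returns when the fingers have stopped.
- env.dwell(seconds).
- kin.inverse_kinematics(position, orientation): joint angles nearest the present ones, or None.
- env.get_state(): the state.
- camera(name): name is "scene" or "top" or "wrist"; returns (picture, depth): 400x640x3 uint8, blue, green, red; 400x640 float32, m along the optical axis (not along the pixel's ray), 0 where there is no reading.
- calibration(name): a dict with "fx", "fy", "cx", "cy" (pixels), "rvec" (rotation vector, rad) and "tvec" (3), from world to camera coordinates, as OpenCV has them. Camera axes: x right, y down, z forward; pixel columns grow to the right and rows downward; lengths in m; the calibration is good to about 2 mm. A picture is of the moment at which its call begins: read the wrist's pose just before it. calibration takes no time and is no camera call; for the wrist camera it gives the pose at the moment of the call.
A pose or a line that the arm cannot do raises env.PlanningError and nothing moves.
- job.job_done(): hands the job in, once; it reports no verdict.
The state is a dict: "time": time; "qpos": joint angles; "joint_velocities": joint speeds; "joint_torque": joint torques, N m; "tcp_pos": TCP position; "orientation": TCP orientation; "force": force on the tool from outside, world axes, zero at the start; "torque": the same for the moment, N m; "opening": finger opening in m.
Only numpy, scipy, OpenCV 4.12 (cv2) and the standard library are available. Lean on these libraries where they do the work, as an engineer would, in place of code of your own. Each camera call takes 0.05 s, during which the arm holds its last target.

## Working session

There is one attempt and no reset: what is moved stays moved. The work goes in short steps, each a Python script; the robot and the scene stay as the last script left them, time stands still between calls to the robot, and variables do not carry over. Pictures are saved under pics/ and viewed, and the job is handed in when it is done.

```bash
mkdir -p pics
python3 - <<'E'
from cell import env,camera,calibration
import cv2
for n in ("scene","top"):
    p,d=camera(n); cv2.imwrite(f"pics/{n}0.png",p)
    c=calibration(n); print(n,c)
s=env.get_state(); print(s["time"],s["tcp_pos"],s["orientation"],env.nose_length)
E
```

```text
scene {'fx': 469.0482925446576, 'fy': 469.0482925446576, 'cx': 321.58234926196934, 'cy': 200.57215148784036, 'rvec': array([ 2.06360928, -0.81412402,  0.42802792]), 'tvec': array([-0.42174348,  0.23973845,  1.0400708 ])}
top {'fx': 517.8483208255193, 'fy': 517.8483208255193, 'cx': 321.9988668424583, 'cy': 197.65462122529783, 'rvec': array([ 2.12445093, -2.13425047,  0.15956189]), 'tvec': array([-0.0436381 ,  0.53939919,  1.74002686])}
0.1 [0.24820611 0.62725633 0.30301593] [-9.19986394e-05  1.87272812e-01  9.82307588e-01 -8.30062060e-04] 0.0726
```

View pics/scene0.png

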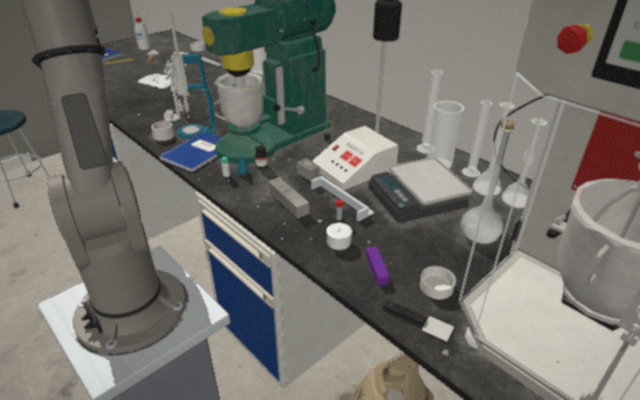

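View pics/top0.png

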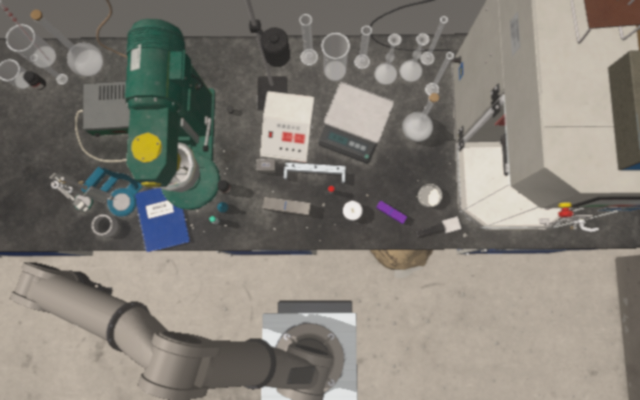

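Scene picture: grey prism at (288,197), bay at (340,197), red cap at (339,204), purple look-alike at (377,266), half prism at (308,169). Top picture: prism (286,206), bay (315,170), post (331,188), tin (352,210), half prism (267,165), purple (392,211). I'll look at enlarged crops next.

Run:
```python
import cv2
p=cv2.imread("pics/top0.png")[150:230,240:370]; cv2.imwrite("pics/c1.png",cv2.resize(p,None,fx=6,fy=6,interpolation=cv2.INTER_CUBIC))
p=cv2.imread("pics/scene0.png")[150:250,260:390]; cv2.imwrite("pics/c2.png",cv2.resize(p,None,fx=6,fy=6,interpolation=cv2.INTER_CUBIC))
```

```text
(no output)
```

View pics/c1.png

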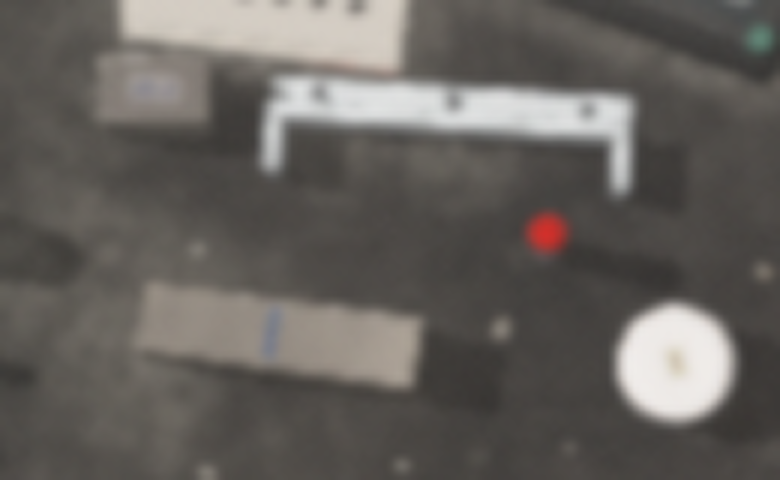

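View pics/c2.png

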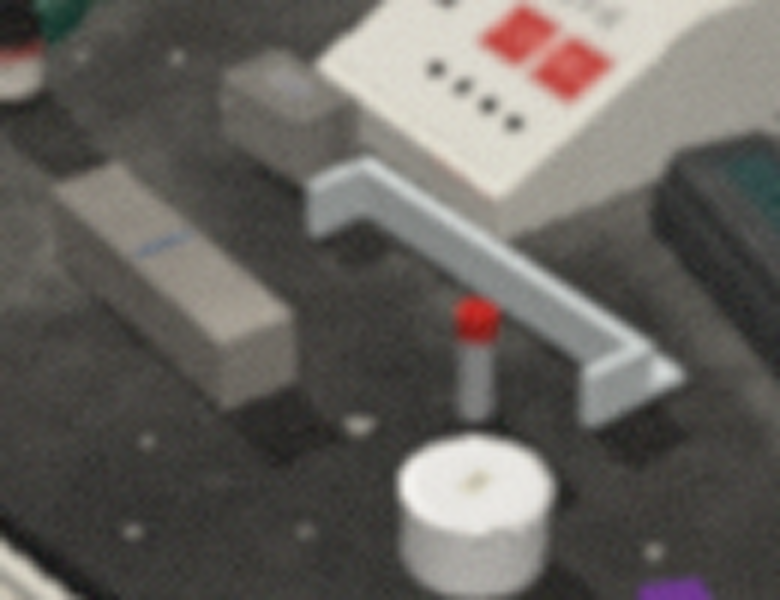

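```bash
cat > h.py <<'E'
import numpy as np, cv2
from cell import env,kin,camera,calibration,job
def w(c,u,v,z):
    R=cv2.Rodrigues(np.array(c["rvec"]))[0]; t=np.array(c["tvec"])
    d=R.T@np.array([(u-c["cx"])/c["fx"],(v-c["cy"])/c["fy"],1]); o=-R.T@t
    return (o+d*(z-o[2])/d[2])
def px(c,P):
    return cv2.projectPoints(np.array(P,float).reshape(-1,1,3),np.array(c["rvec"]),np.array(c["tvec"]),np.array([[c["fx"],0,c["cx"]],[0,c["fy"],c["cy"]],[0,0,1]]),None)[0].reshape(-1,2)
E
python3 - <<'E'
from h import *
c=calibration("top")
f=lambda x,y,z:w(c,240+(x+.5)/6-.5,150+(y+.5)/6-.5,z)[:2].round(4)
print("prism",[f(*q,.04) for q in((147,284),(424,318),(412,388),(136,350))],f(272,333,.04))
print("cheeks front",f(272,170,.03),f(621,193,.03),"fence inner",f(285,122,.03),f(610,138,.03),"cap",f(547,233,.058))
print("tin",f(676,363,.04),"half",[f(*q,.04) for q in((97,55),(210,60),(208,125),(95,122))])
s=env.get_state();R=cv2.Rodrigues(np.array(calibration("wrist")["rvec"]))[0];print("wristcam",-R.T@calibration("wrist")["tvec"],R[2],calibration("wrist")["fx"])
E
```

```text
prism [array([0.5436, 0.1543]), array([ 0.5229, -0.0055]), array([0.4823, 0.0014]), array([0.5052, 0.1601])] [0.5146 0.0819]
cheeks front [0.6122 0.0836] [ 0.5973 -0.1197] fence inner [0.6408 0.0762] [ 0.63   -0.1136] cap [ 0.5688 -0.0764]
tin [ 0.496  -0.1499] half [array([0.6793, 0.1856]), array([0.6759, 0.1195]), array([0.6371, 0.1202]), array([0.6393, 0.186 ])]
wristcam [0.18694881 0.6515576  0.37297082] [ 0.2422891  -0.09732514 -0.96531021] 293.7248437838867
```

The targets are identified. The prism is grey with a blue stroke, crop (272,333), which is world (0.515,0.080). The purple block is the decoy. I'll close the gripper and take a wrist view above the work.

```bash
cat >> h.py <<'E'
def q(phi): return [0,-np.sin(phi/2),np.cos(phi/2),0]
def snap(n,name,crop=None,k=1):
    p,d=camera(n); c=calibration(n); cv2.imwrite("pics/_"+name,p)
    if crop: x0,y0,x1,y1=crop; p=p[y0:y1,x0:x1]
    cv2.imwrite("pics/"+name,cv2.resize(p,None,fx=k,fy=k,interpolation=cv2.INTER_CUBIC)); return c
E
python3 - <<'E'
from h import *
import json
env.grip(0.0)
env.reach([0.46,0.02,0.33],q(-0.07))
print(env.get_state()["time"],env.get_state()["tcp_pos"],env.get_state()["opening"])
c=snap("wrist","w1.png"); json.dump({k:np.array(v).tolist() for k,v in c.items()},open("w1.json","w"))
E
```

```text
3.1667 [0.46022095 0.02084583 0.33001036] -7.468250504240783e-06
```

View pics/w1.png

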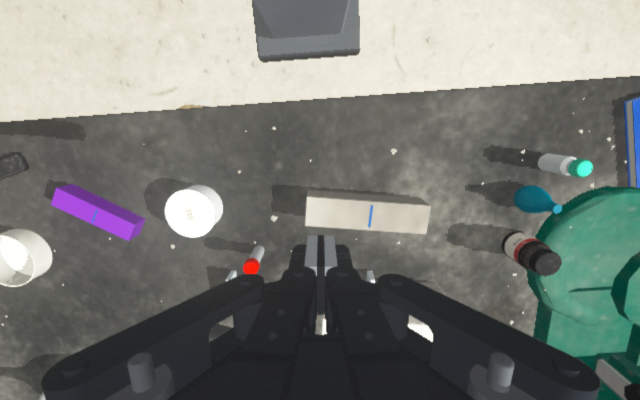

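Run:
```python
import cv2
p=cv2.imread("pics/w1.png")[175:250,290:445]; cv2.imwrite("pics/c3.png",cv2.resize(p,None,fx=5,fy=5,interpolation=cv2.INTER_CUBIC))
```

```text
(no output)
```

View pics/c3.png

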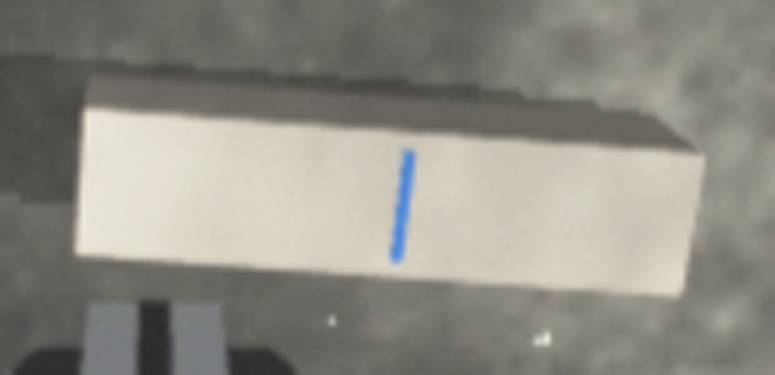

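Close crop: the chosen block has a blue stroke at (402,205) and top corners (85,108), (702,153), (683,297), (75,256), so it is the prism.

Run:
```python
from h import *
import json
c=json.load(open("w1.json"))
f=lambda x,y,z:w(c,290+(x+.5)/5-.5,175+(y+.5)/5-.5,z)[:2].round(4)
C=np.array([f(*a,.04) for a in((85,108),(702,153),(683,297),(75,256))]);print(C,C.mean(0),f(402,205,.04))
d=C[1]-C[0]+C[2]-C[3];print("yaw",np.arctan2(-d[0],d[1]))
print("cap",w(c,251,267,.058),w(c,193,210,.04))
bay=np.array([0.6168,-0.0187]);a=-.07
R=np.array([[np.cos(a),-np.sin(a)],[np.sin(a),np.cos(a)]]);print("in bay",R.T@(C.mean(0)-bay), "fr ends",(C-bay)@R)
```

```text
[[ 0.4839  0.0017]
 [ 0.5065  0.1577]
 [ 0.5456  0.1538]
 [ 0.5232 -0.0041]] [0.5148   0.077275] [0.5152 0.081 ]
yaw -0.1423876222854549
cap [ 0.56788984 -0.07590827  0.058     ] [ 0.49197871 -0.14476341  0.04      ]
in bay [-0.10846297  0.08860579] fr ends [[-0.13400136  0.01105464]
 [-0.12236779  0.1682533 ]
 [-0.08309077  0.16709762]
 [-0.09439194  0.00801759]]
```

Run:
```python
from h import *
a=-.07; ex=np.array([np.cos(a),np.sin(a)])
p=np.array([0.459,0.0190])
o=q(0.05)
env.reach([*p,.12],o)
print(env.movel([*p,.086],.1,stop_force=15))
e=p+ex*0.066
print(env.movel([*e,.086],.06,stop_force=35))
s=env.get_state();print(s["time"],s["tcp_pos"],s["force"])
snap("top","t2.png",(240,150,370,230),6);snap("scene","s2.png",(230,130,390,250),5)
```

```text
False
False
5.8083 [0.52519356 0.0145308  0.08623355] [-0.25134195  0.39084127  0.31984732]
```

View pics/t2.png

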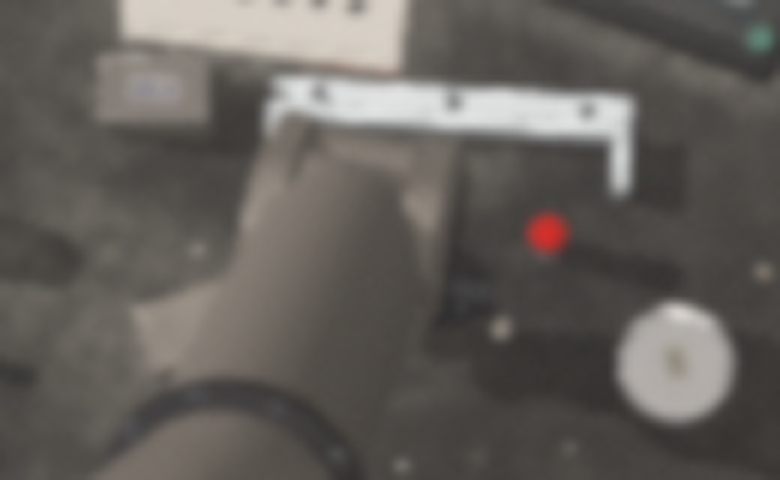

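View pics/s2.png

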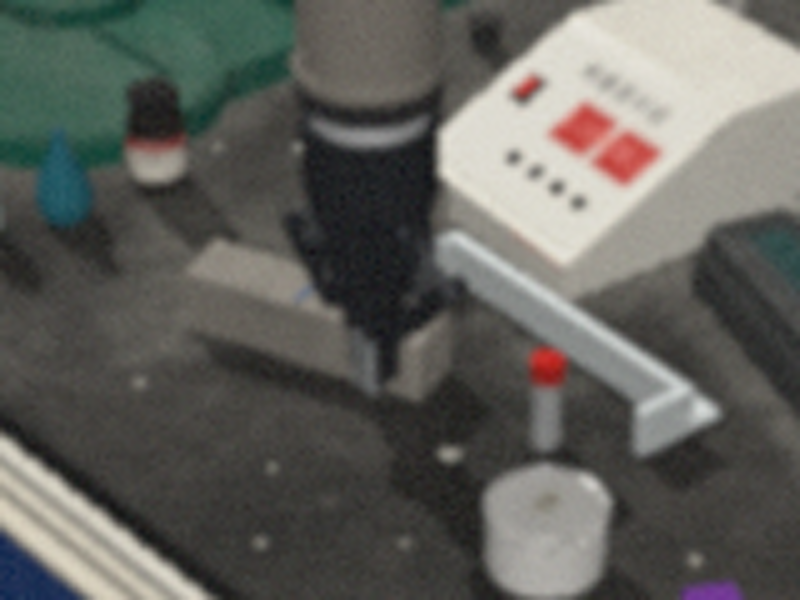

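The prism has turned: in the scene crop its top runs from (220,245) to (440,310) with the finger at (370,370). Next I'll lift and look with the wrist camera from beyond the +y end.

Run:
```python
from h import *
import json
a=-.07; ex=np.array([np.cos(a),np.sin(a)])
s=env.get_state();p=np.array(s["tcp_pos"][:2])-ex*.012
env.movel([*p,.086],.1); env.movel([*p,.16],.2)
env.reach([0.47,0.20,0.28],q(-1.1))
print(env.get_state()["time"])
c=snap("wrist","w3.png"); json.dump({k:np.array(v).tolist() for k,v in c.items()},open("w3.json","w"))
snap("top","t3.png",(240,150,370,230),6)
```

```text
8.0417
```

View pics/w3.png

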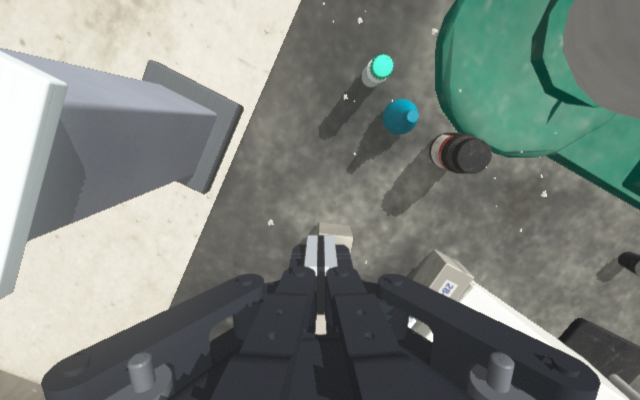

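View pics/t3.png

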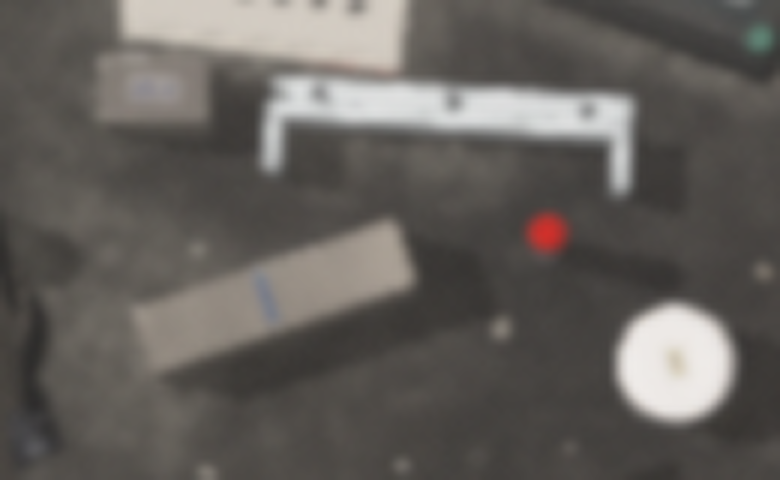

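Top crop: the prism corners are at (134,310), (393,220), (416,281) and (157,374), unoccluded from this arm pose.

```bash
cat >> h.py <<'E'
BAY=np.array([0.6168,-0.0187]);BA=-.07
def R2(a): return np.array([[np.cos(a),-np.sin(a)],[np.sin(a),np.cos(a)]])
def b2w(p): return BAY+R2(BA)@np.array(p)
def fit(cr):  # +y far(+x), -y far, -y near, +y near ; crop px
    c=calibration("top")
    C=np.array([w(c,240+(x+.5)/6-.5,150+(y+.5)/6-.5,.04)[:2] for x,y in cr])
    m=C.mean(0);d=C[0]-C[1]+C[3]-C[2];a=np.arctan2(-d[0],d[1])
    b=R2(BA).T@(m-BAY);print("world",m.round(4),a.round(3),"bay",b.round(4),(a-BA).round(3),"len",np.linalg.norm(d)/2)
    return m,a,b,a-BA
def clr(b,t):
    P=R2(t).T@(np.array([-.044,-.062])-b)
    corners=b+(R2(t)@np.array([[.02,.02,-.02,-.02],[.08,-.08,-.08,.08]])).T
    return "post local",P.round(4),"corners",corners.round(4).tolist()
E
python3 - <<'E'
from h import *
m,a,b,t=fit([(134,310),(393,220),(416,281),(157,374)]);print(clr(b,t))
E
```

```text
world [0.5361 0.0802] 0.339 bay [-0.0874  0.093 ] 0.409 len 0.15787026229639375
('post local', array([-0.0218, -0.1595]), 'corners', [[-0.1009, 0.1744], [-0.0372, 0.0276], [-0.0739, 0.0117], [-0.1376, 0.1585]])
```

θ is 0.41, and the post's local x of -22 mm has to be below -28. I'll push the -y end about 14 mm further before sliding in.

Run:
```python
from h import *
ex=R2(BA)[:,0]
p0=np.array([0.5252,0.0145]); p=p0-ex*.016
env.reach([*p,.15],q(.05))
print(env.movel([*p,.086],.15,stop_force=15))
print(env.movel([*(p0+ex*.014),.086],.05,stop_force=35))
env.movel([*p,.086],.15); env.movel([*p,.15],.2)
env.reach([0.47,0.20,0.20],q(-1.05))
print(env.get_state()["time"])
snap("top","t4.png",(240,150,370,230),6)
```

```text
False
False
12.8833
```

View pics/t4.png

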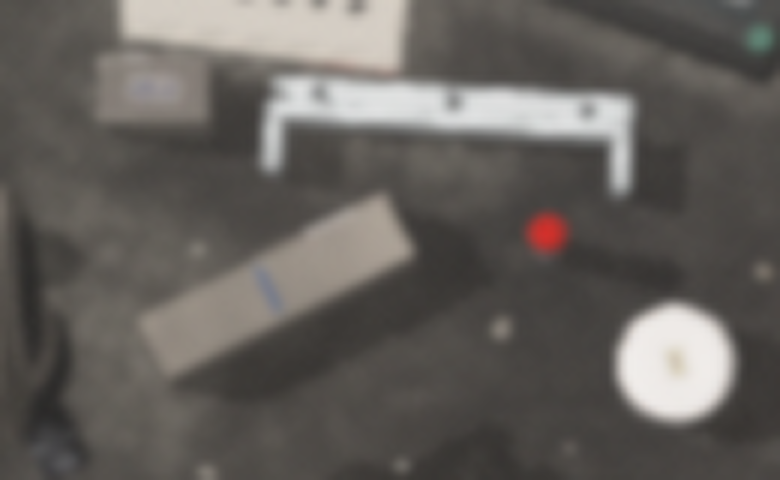

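Top crop: corners at (140,322), (385,193), (415,251) and (171,383).

Run:
```python
from h import *
m,a,b,t=fit([(140,322),(385,193),(415,251),(171,383)]);print(clr(b,t)); print(m+R2(a)@[0,.08], R2(a)[:,1])
```

```text
world [0.5414 0.0786] 0.493 bay [-0.082   0.0918] 0.563 len 0.15936803171527122
('post local', array([-0.0499, -0.1504]), 'corners', [[-0.1078, 0.1701], [-0.0224, 0.0348], [-0.0563, 0.0135], [-0.1416, 0.1488]])
[0.50355952 0.14910668] [-0.47304207  0.88103984]
```

Run:
```python
from h import *
a=.493; ey=R2(a)[:,1]; exx=R2(a)[:,0]
E=np.array([.5036,.1491])+exx*.005
d=-R2(.46)[:,1]
p=E+ey*.03; o=q(.44-np.pi/2)
env.reach([*p,.13],o)
print(env.movel([*p,.086],.15,stop_force=15))
print(env.movel([*(p+d*.088),.086],.06,stop_force=35))
s=env.get_state();print(s["time"],s["tcp_pos"],s["force"])
snap("top","t5.png",(240,150,370,230),6);snap("scene","s5.png",(230,130,390,250),5)
```

```text
False
False
15.4 [0.53257361 0.10019389 0.08612121] [-2.33455023  5.82001495  4.68981253]
```

View pics/t5.png

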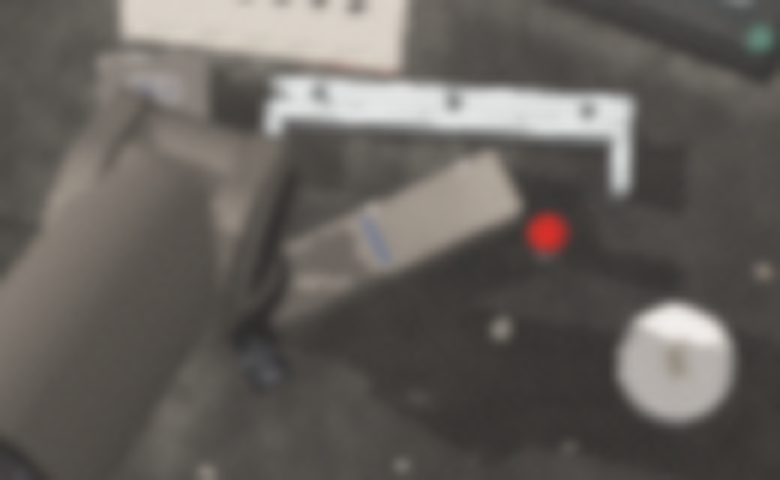

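View pics/s5.png

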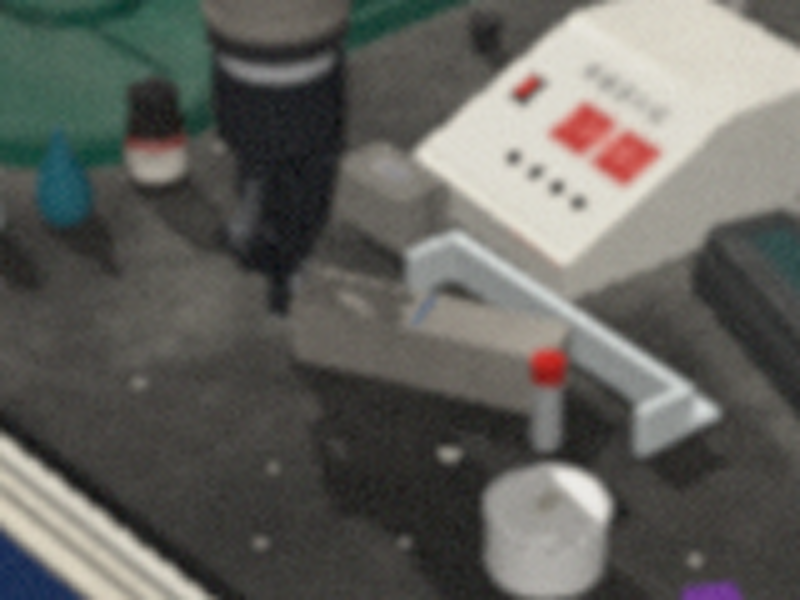

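Run:
```python
from h import *
# reconstruct +y corners by symmetric reflection about the centre
c=np.array([383,238.]);A=np.array([492,150.]);B=np.array([522,206.])
m,a,b,t=fit([tuple(2*c-B),tuple(A),tuple(B),tuple(2*c-A)]);print(clr(b,t))
s=env.get_state();T=np.array(s["tcp_pos"][:2]);print("finger from end, local",R2(a).T@(T-m))
```

```text
world [0.5698 0.018 ] 0.452 bay [-0.0494  0.0334] 0.522 len 0.15909791605835646
('post local', array([-0.0429, -0.0853]), 'corners', [[-0.072, 0.1127], [0.0078, -0.026], [-0.0268, -0.0459], [-0.1067, 0.0927]])
finger from end, local [0.00237839 0.09020435]
```

The prism's -y end is just beside the post: corners at crop (492,150) and (522,206), cap at (547,233). I'll keep pushing while turning the tool so the prism's angle eases to about 0.35.

Run:
```python
from h import *
def fin(b,t): return b2w(np.array(b)+R2(t)@np.array([.003,.0905]))
for b,t in (((-.040,.015),.46),((-.027,-.003),.37)):
    f=fin(b,t)
    print(env.movel([*f,.086],.05,rot=q(t+BA-np.pi/2),stop_force=30))
    s=env.get_state();print(s["time"],s["tcp_pos"]-np.array([*f,.086]),s["force"])
snap("top","t6.png",(240,150,370,230),6);snap("scene","s6.png",(230,130,390,250),5)
```

```text
False
16.0583 [ 1.90763394e-04 -7.66204528e-04 -2.19945560e-05] [ 0.10812774 -0.53096245  0.02248009]
False
16.7167 [ 7.28702952e-05 -4.36817660e-04 -2.94561639e-07] [0.33445393 1.69045004 0.18901051]
```

View pics/t6.png

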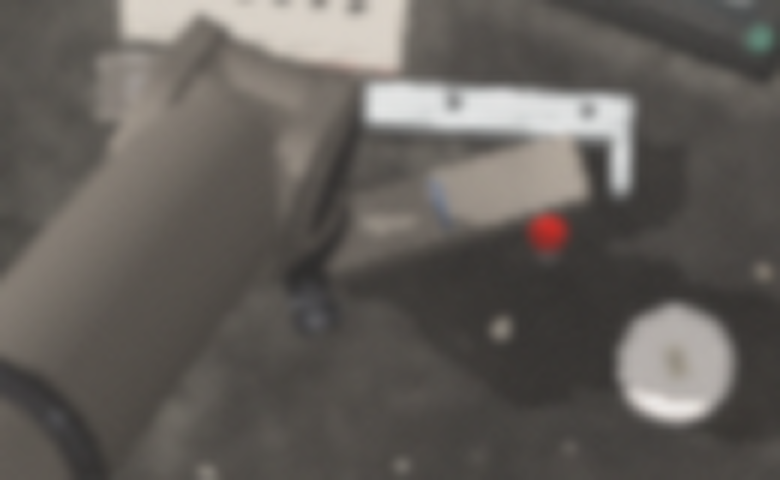

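View pics/s6.png

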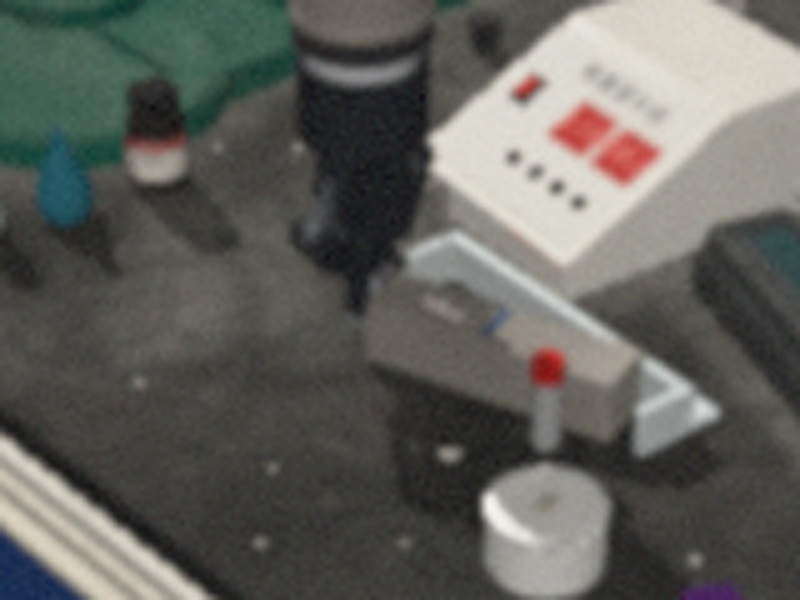

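Run:
```python
from h import *
c=np.array([450,197.]);A=np.array([571,136.]);B=np.array([590,196.])
m,a,b,t=fit([tuple(2*c-B),tuple(A),tuple(B),tuple(2*c-A)]);print(clr(b,t))
T=np.array(env.get_state()["tcp_pos"][:2]);print("finger local",R2(a).T@(T-m))
p=b2w(np.array([-.027,-.003])+R2(.37)@[-.045,.058]);print(p,np.linalg.norm(p))
```

```text
world [ 0.5936 -0.0206] 0.231 bay [-0.023  -0.0035] 0.301 len 0.15518298363739327
('post local', array([-0.0375, -0.0496]), 'corners', [[-0.0276, 0.0788], [0.0199, -0.074], [-0.0183, -0.0858], [-0.0658, 0.067]])
finger local [-0.00699953  0.091719  ]
[0.52952598 0.02230691] 0.5299956247478926
```

Run:
```python
from h import *
a=.26; ey=R2(a)[:,1]
T=np.array(env.get_state()["tcp_pos"][:2])+ey*.012
env.movel([*T,.086],.1); env.movel([*T,.14],.2)
p=b2w([-.092,.055])
env.reach([*p,.14],q(.1))
print(env.movel([*p,.086],.15,stop_force=15))
e=b2w([-.045,.055]); print(env.movel([*e,.086],.05,rot=q(BA+.1),stop_force=25))
e=b2w([-.027,.055]); print(env.movel([*e,.086],.03,rot=q(BA),stop_force=15))
s=env.get_state();print(s["time"],R2(BA).T@(s["tcp_pos"][:2]-BAY),s["force"])
snap("top","t7.png",(240,150,370,230),6);snap("scene","s7.png",(230,130,390,250),5)
```

```text
False
False
True
20.775 [-0.0300877   0.05545109] [-0.15514861 -0.23258577  0.41201734]
```

View pics/t7.png

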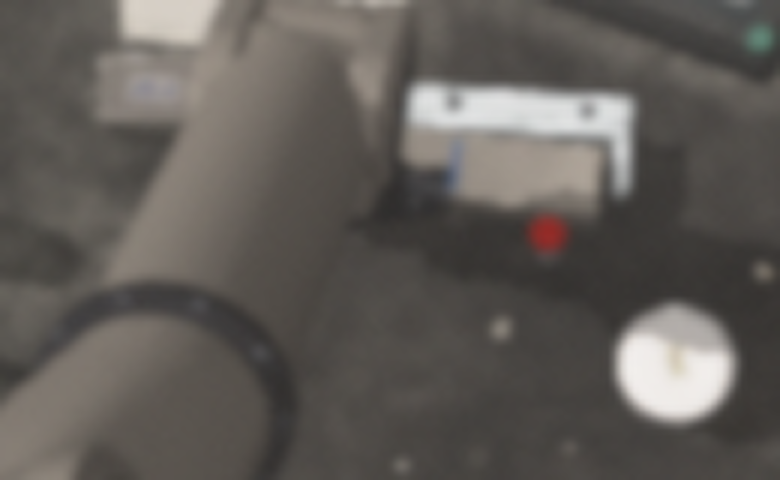

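View pics/s7.png

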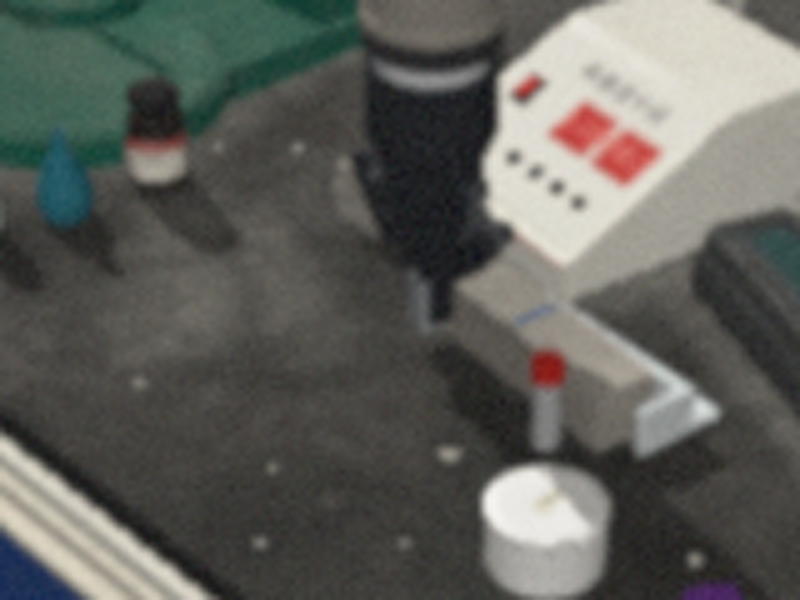

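The prism looks seated. I'll back off and check with the arm clear.

Run:
```python
from h import *
e=b2w([-.05,.055]); env.movel([*e,.086],.1); env.movel([*e,.16],.2)
env.reach([.45,.22,.25],q(-1.1))
print(env.get_state()["time"])
snap("top","t8.png",(240,150,370,230),6);snap("scene","s8.png",(230,130,390,250),5)
```

```text
22.9917
```

View pics/t8.png

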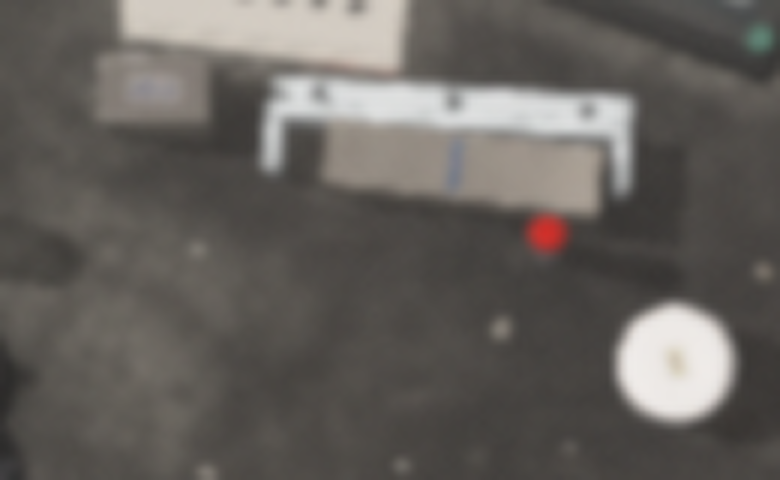

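View pics/s8.png

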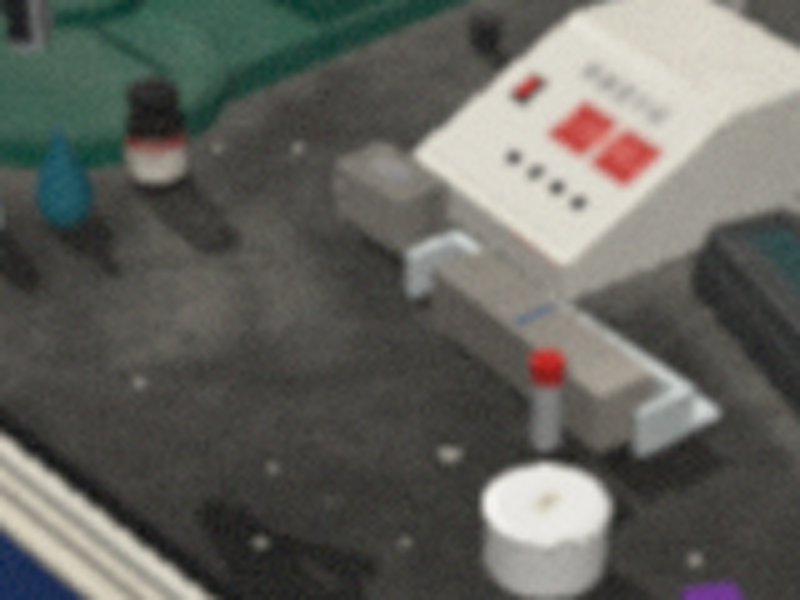

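Top crop: corners at (328,121), (603,141), (599,216) and (321,184).

Run:
```python
from h import *
m,a,b,t=fit([(328,121),(603,141),(599,216),(321,184)]);print(clr(b,t))
```

```text
world [ 0.6122 -0.0278] -0.102 bay [-0.004  -0.0094] -0.032 len 0.16103720017708698
('post local', array([-0.0383, -0.0538]), 'corners', [[0.0186, 0.0699], [0.0135, -0.09], [-0.0265, -0.0887], [-0.0214, 0.0712]])
```

It is nearly home: x ≈ -4 mm and yaw ≈ -0.03, with the -y end a few mm off the fence. I'll seat it with a gentle push at bay y = -28 mm, jaws turned so they clear the post.

Run:
```python
from h import *
o=q(BA-np.pi/2)
p=b2w([-.066,-.026]); env.reach([*p,.15],o)
print(env.movel([*p,.089],.12,stop_force=12))
e=b2w([-.029,-.026]); print(env.movel([*e,.089],.03,stop_force=15))
s=env.get_state();print(s["time"],R2(BA).T@(s["tcp_pos"][:2]-BAY),s["force"])
env.movel([*p,.089],.08); env.movel([*p,.16],.2)
env.reach([.45,.22,.25],q(-1.1))
print(env.get_state()["time"])
snap("top","t9.png",(240,150,370,230),6);snap("scene","s9.png",(230,130,390,250),5)
```

```text
False
False
26.2667 [-0.03194555 -0.0272962 ] [-9.7443767  -1.63383129  8.60525233]
28.5083
```

View pics/t9.png

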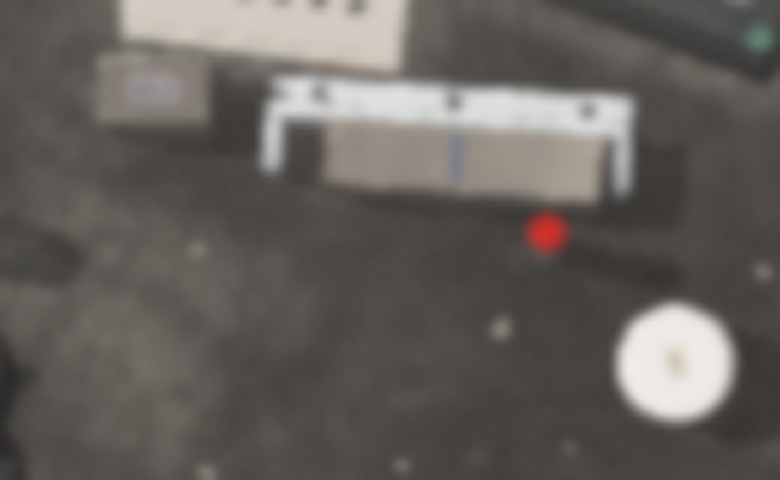

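View pics/s9.png

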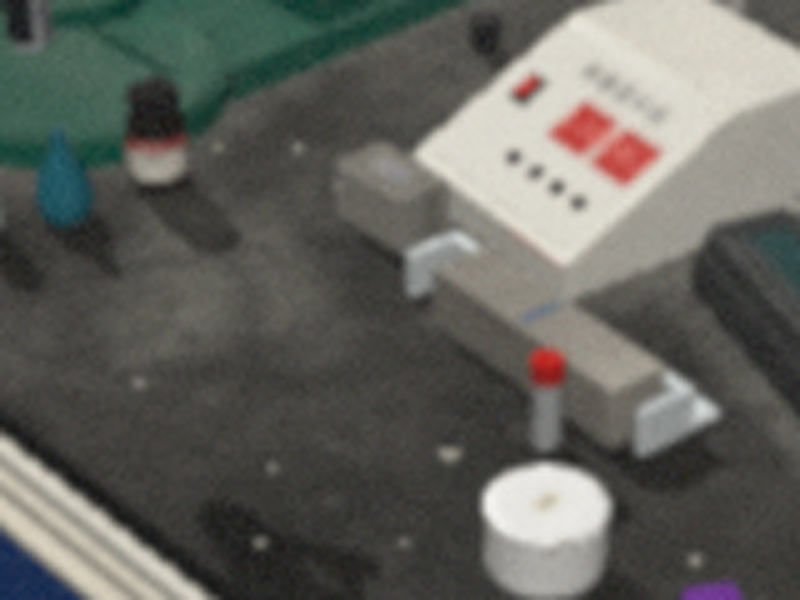

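Run:
```python
from h import *
m,a,b,t=fit([(329,120),(603,135),(600,203),(323,184)]);print(clr(b,t))
s=env.get_state();print(s["force"],s["time"])
# is anything changed among bystanders (whole top picture)?
A=cv2.imread("pics/_t9.png").astype(int);B=cv2.imread("pics/top0.png").astype(int)
for n,(x,y) in dict(half=(267,165),tin=(352,210),dish=(430,195),scr=(440,227),purple=(392,211),bottle=(224,187),bulb=(222,209),vial=(214,220)).items():
    print(n,np.abs(A-B)[y-10:y+10,x-10:x+10].mean().round(1))
job.job_done()
```

```text
world [ 0.6151 -0.0284] -0.069 bay [-0.001  -0.0098] 0.001 len 0.16005538463412333
('post local', array([-0.0431, -0.0522]), 'corners', [[0.019, 0.0702], [0.0191, -0.0898], [-0.0209, -0.0898], [-0.021, 0.0702]])
[0.66446856 0.00378971 0.41551793] 28.6083
half 0.7
tin 0.8
dish 0.9
scr 0.8
purple 0.7
bottle 29.2
bulb 40.4
vial 42.7
the job is handed in; nothing more can be done
```

The prism is home in the bay and the job is handed in, at about 29 s of the 72 s allowed. I never pinched or lifted it.

I pushed its -y end to turn it, slid it in behind the pillar from its +y end, and swung the +y end in. That left the -y end a few mm off the fence, so I gave it one more gentle push.

**Prism position:** the last top-camera check, with the arm clear of the bay, put it at x ≈ -1 mm and y ≈ -10 mm, with a yaw error of about 0.001 rad. All are within tolerance.

**Bystanders:**
- The half prism, tin, dish, scraper and purple block show no change in the top picture.
- The same check showed large differences at the bottle, bulb and vial. The likely cause is the parked arm covering them in that view.
- In the scene pictures the bottle and bulb stay at the same pixels from after the first push to the end.
- The vial was at the edge of those crops, so I did not confirm it separately. No move was made towards it.

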